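# Wipe the offcut chips off the lathe-side table with the clipped scraper

## Robot

A 6-joint arm with a two-finger parallel gripper is mounted at the origin on the work surface. World frame = base frame: x ahead of the robot, y to its left, z up, the work surface at z = 0. Lengths are in mm, angles in rad, forces in N, time in s.
With the tool pointing down it reaches from about 400 to 925 mm from the base axis. Payload 12.5 kg.
Tool frame: the origin (TCP) lies midway between the tips of the shut fingers; the grasp point (between the pads) lies 19 mm behind it; z points along the fingers, y is the line along which they close (so a half turn about z gives the same grasp; the last joint's range is limited). The gripper opens to 95 mm and grips with 3 to 60 N. Pads are 20 mm wide; open, the fingers measure 119 mm over their backs; the gripper's body (75 mm by 180 mm) begins 59 mm behind the grasp point.
Start: joints at [1.094, 0.491, 1.559, -0, 1.092, -0.106], TCP at [226.46, 582.548, 214.661] pointing down, gripper open.
Joint ranges: [-3.1, 3.1], [-0.84, 2.19], [0.05, 2.79], [-1.13, 4.28], [0.06, 2.93], [-2.69, 2.69]. Speed limits (rad/s): [2.22, 2.22, 2.79, 3.14, 3.14, 3.14].

## Interface

Orientations are given as [roll, pitch, yaw] about the fixed x, y, z axes, in that order (R = Rz(yaw) Ry(pitch) Rx(roll)).
In Python, from cell import env gives the robot as it stands.
- The arm moves only by the shell command python3 -m inch 'ROWS'. ROWS is JSON, a list of rows, each a list of 7 numbers: the turn, a rotation vector about the tool's x, y, z in rad, then the shift along the tool's x, y, z in cm, then the closure, from -1 (fully open) to 1 (shut). A call has 1 to 20 rows; each row shifts and turns the commanded pose from where the row before left it, along the tool's axes as they then stand; what a row does not reach is not made up. A row lasts 1/8 s, in which the tool goes at most 62.5 mm and 10.7 degrees, less where a joint would pass 70% of its speed; a pose out of reach is approached as far as the arm can. A call with a gripper value outside its range is refused whole. The fingers move at their own pace and stop on an object; the grip force is fixed at half the most. Time passes only in rows, so rows that do not move let the fingers close. It gives the time, the measured TCP pose, the force, the opening and the grip force at its end, in the units of the state.
- env.state(): the state, without advancing time (a new reading comes with each control period).
- env.read_camera(name): name is "scene" or "side" or "wrist"; returns a dict with "img" (420x560x3 uint8, red, green, blue), "depth" (420x560 float32, mm along the optical axis (not along the pixel's ray), 0 where there is no reading), "fx", "fy", "cx", "cy" (pixels), "D" ([k1, k2, p1, p2, k3] as OpenCV has them; the pictures are not rectified), "position" and "orientation" of the camera in the world. Camera axes: x right, y down, z forward; pixel columns grow to the right and rows downward; lengths in mm; the calibration is good to about 2 mm. A picture is of the moment at which its call begins.
- env.job_done(): hands the job in; it is judged then, once.
Trained networks look in a picture, given as the dict that the camera call returned (one of the last four; its "shot" number tells which), for a name from the list of things; names that differ only in an ending like _2 or _b are one class to them, and where a whole thing is asked for, a point or a joint stands for the part that bears it (a point fixed in the world has none). Each returns a list of dicts, best first, with "score" (0 to 1); they miss things now and then, are a little off and sometimes report something else, mostly with a low value. They report only what shows in the picture. A call takes as long as a camera call. They do not tell look-alikes from the thing itself.
- env.find_in(picture, target): "centre" ([x, y, z] in mm, in the coordinates of the camera as it stood for that picture, good to about 4 mm: the middle of the surface that is visible of it).
- env.trace(picture, target): "mask" (420x560 bool, what is visible of it).
The state is a dict: "t": time; "joints": joint angles; "qvel": joint speeds; "tau": joint torques, N m; "eef_pos": TCP position; "tcp_rot": TCP orientation; "ft_force": force on the tool from outside, world axes, zero at the start; "moment": the same for the moment, N m; "opening": opening from 0.0 (shut) to 1.0 (fully open); "grip_force": force on a finger pad.
Only numpy, scipy, OpenCV 4.12 (cv2) and the standard library are available. Lean on these libraries where they do the work, as an engineer would, in place of code of your own. Each camera call takes 0.05 s, during which the arm holds its last target. There are 200 camera calls.

## Task

Pull the red-handled scraper up out of its sprung holder, press its blade lightly down on the steel machine table and wipe all four wood chips off the end of the table into the yellow tray, reaching in under the wire guard. Move the chips only with the scraper, not with the gripper; do not bear down hard on the table, and do not hit the guard or disturb the blanks in the blue tray or the other things on the bench. Finally stand the scraper upright, flat on its blade, on the middle of the cork mat and let go.

Things in the scene. Friction and masses are not known exactly. Their poses are not given: they have to be found in the camera images.
- scraper: Hand scraper: dark steel block 140 (x) x 36 (y) x 28 mm, long sides bevelled, flat underside (the blade; wipes sideways, along own y); origin at the underside's centre. A red flat-sided grip, 26 mm thick (y), 34 mm deep, leans 35 degrees from vertical towards own -x and ends 110 mm above the underside. About 0.4 kg. It starts standing in the holder.
- scraper_grip (a point): Middle of the red grip, 45 mm to -x and 85 mm above the scraper's origin. Take the grip across its 26 mm (fingers closing along the scraper's y), the fingers pointing down along the leaning grip: 35 degrees from vertical, towards the scraper's +x.
- holder: Blue holder fixed to the bench, 180 x 100 x 48 mm, origin at its underside's centre, axes as the scraper in it. The scraper stands on its 12 mm base between end stops 34 mm high. Two sprung aluminium catches press from the sides on the block's bevels; a firm straight pull up of about 10 to 20 N frees it. Clear after 40 mm of lift.
- plate: Steel machine table on a yellow pedestal, fixed, standing askew, 170 (x) x 300 (y) mm; origin at its underside's centre on the bench; the flat upper face is 80 mm above. Along the front edge (own -x) runs a lip 8 mm high, along the rear edge a fence 25 mm high, 156 mm clear between them; both ends (+y, -y) are open.
- guard: Olive wire guard, fixed, origin and axes as the machine table's. Its lowest, foremost wire (radius 5 mm) runs along y (340 mm) at x = -10, z = 255 mm, 175 mm above the table's face; the others lean back and up to x = 115, z = 390 mm. Posts at x = 115, y = +-165 mm. A gripper pointing straight down would strike it; one leaning with the scraper's grip, wrist to -x, clears it.
- chip_tray: Yellow open tray for the chips, fixed, 170 (x) x 120 (y) x 55 mm, walls 4 mm; origin at the centre of its underside. It stands at one end (+y or -y) of the machine table, its centre 190 mm from the table's centre, its inner edge tucked 20 mm under the table's end.
- blank_tray: Blue open tray, same size, at the other end of the machine table; it holds two dark wood blanks.
- mat: Cork mat fixed on the bench, 180 (x) x 100 (y) x 4 mm; origin at the centre of its underside. The scraper is to end here.
- blank0: Dark wood blank 110 x 22 x 22 mm in the blue tray; origin at the centre of its underside. Leave alone.
- blank1: The second dark wood blank, the same.
- bowl: Turned wooden bowl, 110 mm across, 50 mm high. Leave alone.
- gouge: Screwdriver-shaped turning tool with a wooden handle, 200 mm long, lying on the bench near the holder. Leave alone.
- oil: Amber bottle, 60 mm across, 150 mm high. Leave alone.
- wax: White jar with a red lid, 70 mm across, 60 mm high. Leave alone.
- mallet: Wooden carver's mallet standing on its head, 80 mm across, 205 mm high. Leave alone.
- chip0: Loose pale wood chip 62 x 18 x 10 mm lying flat on the machine table, long axis along its own x; origin at the centre of its underside.
- chip1: Loose pale wood chip 62 x 18 x 10 mm lying flat on the machine table, long axis along its own x; origin at the centre of its underside.
- chip2: Loose pale wood chip 62 x 18 x 10 mm lying flat on the machine table, long axis along its own x; origin at the centre of its underside.
- chip3: Loose pale wood chip 62 x 18 x 10 mm lying flat on the machine table, long axis along its own x; origin at the centre of its underside.
Not all that is in view belongs to the job. What is shaped like the chip3 but orange or purple is not meant.

How it is judged:
By the outcome, as a careful person would: the job done as asked, in the order asked, and still so for the second after the job is handed in, with the robot touching nothing.
It also fails if it takes over 67 s, if anything falls off the work surface, if the arm or the gripper's body presses on something with over 40 N, if the wrist force passes 120 N, or if a joint passes its speed limit or range.

## Working session

There is one attempt and no reset: what is moved stays moved. The work goes in short steps, Python scripts to look and compute and a shell command to move; the robot and the scene stay as the last step left them, time stands still between calls to the robot, and variables do not carry over. Pictures are saved under pics/ and viewed, at most 10 in all, crops included, and the job is handed in when it is done.

```bash
ls; mkdir -p pics; python3 - <<'E'
from cell import env
import cv2,numpy as np,pickle
s=env.state();print(s)
P={}
for n in("scene","side"):
    p=env.read_camera(n);P[n]=p
    cv2.imwrite(f"pics/{n}0.png",p["img"][:,:,::-1])
    print(n,p["position"],p["orientation"],p["fx"],p["D"],p.get("shot"))
    for t in["scraper","scraper_grip","holder","plate","chip_tray","blank_tray","mat","chip0"]:
        print(t,[(np.round(d["centre"]),round(d["score"],2)) for d in env.find_in(p,t)])
pickle.dump(P,open("p0.pkl","wb"))
E
```

```text
pics
{'t': 0.0, 'joints': array([ 1.09436738e+00,  4.91561099e-01,  1.55944905e+00,  4.12255325e-06,
        1.09167536e+00, -1.05566988e-01]), 'qvel': array([-0.00096321,  0.00040247,  0.00112701, -0.00149847,  0.00095117,
       -0.00048775]), 'tau': array([ 3.04597990e-03, -6.12638783e+01, -2.58186346e+01,  6.93333778e-02,
        4.81262757e-02, -1.43166412e-04]), 'eef_pos': array([226.36116064, 582.3138011 , 214.06092262]), 'tcp_rot': array([-3.14050626e+00, -1.18791953e-04,  2.77072873e+00]), 'ft_force': array([-1.05733036, -0.10903612, -0.45805761]), 'moment': array([ 0.03013997, -0.06869474,  0.00473669]), 'grip_force': 0.0, 'opening': 0.9995973566024028}
scene [1486.22061086  252.36430946 1077.30977173] [-2.38938824  0.0168411   1.83417141] 480.74609888300915 [-0.14615972  0.          0.          0.          0.        ] 1
scraper [(array([-346.,  -56., 1458.]), 0.77), (array([ 262.,  -76., 1500.]), 0.55), (array([-331.,   -8., 1475.]), 0.33), (array([-118.,  -52., 1521.]), 0.22)]
scraper_grip [(array([-346.,  -54., 1455.]), 0.59)]
holder [(array([-326.,  -11., 1475.]), 0.74)
[... 449 characters left out ...]
2422 -735.81418872  637.7981269 ] [-2.09536554  0.01623694 -0.63300179] 427.96273841752753 [0.00781479 0.         0.         0.         0.        ] 2
scraper [(array([227., 219., 806.]), 0.96), (array([-194.,   50., 1148.]), 0.25)]
scraper_grip [(array([230., 217., 807.]), 0.82)]
holder [(array([228., 242., 826.]), 0.6)]
plate [(array([ -24.,   11., 1099.]), 0.87)]
chip_tray [(array([ 191.,   46., 1137.]), 0.56)]
blank_tray [(array([-209.,   56., 1122.]), 0.64), (array([229., 217., 813.]), 0.44)]
mat [(array([ 37., 187., 942.]), 0.73)]
chip0 [(array([-148.,  146., 1009.]), 0.75), (array([  23.,  -27., 1142.]), 0.66), (array([ -75.,   10., 1086.]), 0.57), (array([ -62.,  -23., 1148.]), 0.43)]
```

View pics/scene0.png

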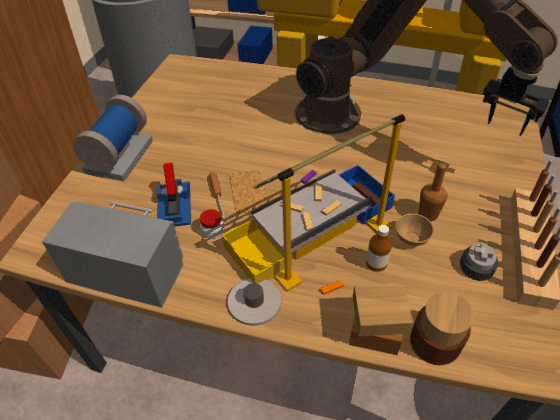

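View pics/side0.png

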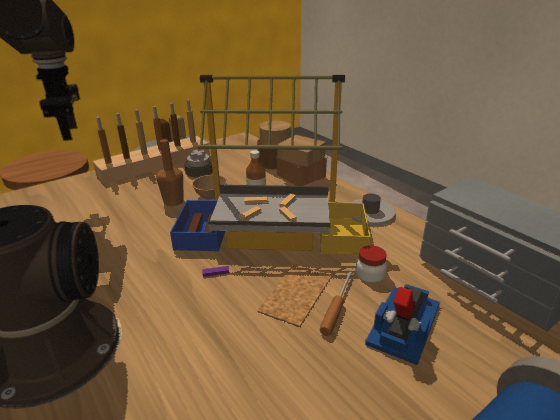

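The scene picture shows the scraper's red grip at (170,178) in the blue holder at (173,200). The table is at (310,212), with four pale chips at about (297,208), (307,220), (332,208) and (319,193). The yellow tray is at (255,247) and the mat at (248,187). The side picture agrees, with the grip at (404,300).

Things that could be mistaken:
- **Red:** the wax lid at scene (210,218).
- **Chip-shaped:** the purple piece (308,177) and the orange piece (332,287), both lying off the table.

I choose the grip at (170,178).

```bash
cat > h.py <<'E'
import numpy as np,cv2,pickle
from scipy.spatial.transform import Rotation as R
def K(p): return np.array([[p["fx"],0,p["cx"]],[0,p["fy"],p["cy"]],[0,0,1.]])
def cloud(p,m=None):
    """world points (HxWx3 or Nx3) from depth"""
    h,w=p["depth"].shape
    v,u=np.mgrid[:h,:w]
    uv=np.stack([u,v],-1).reshape(-1,1,2).astype(np.float64)
    n=cv2.undistortPoints(uv,K(p),np.array(p["D"],float)).reshape(h,w,2)
    d=p["depth"][...,None]
    c=np.concatenate([n*d,d],-1)
    W=c@R.from_euler("xyz",p["orientation"]).as_matrix().T+p["position"]
    W[p["depth"]<=0]=np.nan
    return W if m is None else (lambda q:q[np.isfinite(q[:,0])])(W[m])
def w(p,c): return R.from_euler("xyz",p["orientation"]).as_matrix()@np.array(c)+p["position"]
def rect(q):
    r=cv2.minAreaRect(q[:,:2].astype(np.float32));return np.round(r[0],1),np.round(r[1],1),round(r[2],1)
E
python3 - <<'E'
from h import *
P=pickle.load(open("p0.pkl","rb"))
np.set_printoptions(suppress=True,precision=1)
for n,p in P.items():
    W=cloud(p);hsv=cv2.cvtColor(p["img"],cv2.COLOR_RGB2HSV)
    H,S,V=[hsv[...,i].astype(int) for i in range(3)]
    def comps(m,name,mn=25):
        k,l,st,c=cv2.connectedComponentsWithStats(m.astype(np.uint8))
        for i in range(1,k):
            if st[i,4]>=mn:
                q=cloud(p,l==i)
                if len(q)>mn*.5: print(n,name,c[i].round(),st[i,4],"med",np.median(q,0),"z",np.percentile(q[:,2],[5,95]),"rect",rect(q))
    X,Y,Z=W[...,0],W[...,1],W[...,2]
    roi=(X>350)&(X<950)&(Y>-420)&(Y<350)
    comps(roi&((H<6)|(H>174))&(S>150),"red")
    comps(roi&(H>105)&(H<125)&(S>130)&(Z<60),"blue",80)
    comps(roi&(H>10)&(H<28)&(S>50)&(Z>83)&(Z<100)&(V>120),"chip")
    comps(roi&(S<50)&(Z>72)&(Z<87),"plate",200)
    comps(roi&(H>20)&(H<30)&(S>180)&(Z<60),"yellow",200)
E
```

```text
scene red [170. 179.] 286 med [ 569.6 -373.6   89.9] z [ 55.4 124.4] rect (array([ 558.7, -381.8]), array([82. , 30.8]), 25.1)
scene red [210. 218.] 309 med [ 663.4 -210.2   58.2] z [48.9 62.3] rect (array([ 659.3, -212. ]), array([60.4, 58.4]), 22.0)
scene blue [348. 177.] 108 med [362.4 136.2  27.1] z [ 2.1 52.4] rect (array([368.2, 142.5]), array([53.3, 36.8]), 87.1)
scene blue [372. 184.] 273 med [377.9 216.8  26.6] z [ 2.9 51.4] rect (array([378.3, 215.1]), array([88.7, 13.7]), 53.2)
scene blue [176. 207.] 699 med [ 610.9 -338.    12. ] z [ 7.1 46. ] rect (array([ 593.7, -366. ]), array([183.3,  97.7]), 22.8)
scene blue [389. 201.] 97 med [444.6 279.1  33.6] z [ 4.4 53.2] rect (array([441. , 280.3]), array([18. , 37.5]), 87.9)
scene blue [368. 214.] 202 med [511.  224.3  29.3] z [ 4.9 52.2] rect (array([489. , 225.9]), array([38.5, 83.6]), 62.3)
scene chip [319. 192.] 96 med [512.8  72.8  88.2] z [85. 92.] rect (array([512.1,  72.9]), array([62.6, 14.7]), 12.5)
scene chip [332. 207.] 119 med [561.5 122.4  88.4] z [84.3 91.4] rect (array([558.3, 122.1]), array([25.8, 62.7]), 50.9
[... 1892 characters left out ...]
 [554.8 121.   89.4] z [87.6 91.3] rect (array([556.6, 121.1]), array([22.1, 59.5]), 57.4)
side chip [251. 211.] 72 med [510.6  71.3  89.6] z [87.9 91.2] rect (array([510.2,  71.1]), array([54.7, 20.5]), 13.1)
side chip [287. 212.] 88 med [580.4   9.9  89.2] z [87.6 91.3] rect (array([581.3,  16.1]), array([73.8, 20.7]), 77.5)
side plate [245. 211.] 1543 med [509.3  98.   79.5] z [76.6 81.4] rect (array([525.9,  94.8]), array([167.9, 196. ]), 51.7)
side plate [310. 209.] 930 med [647.3   1.2  79.6] z [78.  81.4] rect (array([643.3,   3.7]), array([157.1, 104.3]), 50.1)
side yellow [345. 232.] 1628 med [710.8 -84.1  20.7] z [ 2.3 54. ] rect (array([723.4, -50.5]), array([202.4, 118.6]), 47.9)
```

```bash
python3 - <<'E'
from h import *
P=pickle.load(open("p0.pkl","rb"))
i=P["scene"]["img"][:,:,::-1]; j=P["side"]["img"][:,:,::-1]
a=cv2.resize(i[150:290,150:410],(780,420),interpolation=cv2.INTER_CUBIC)
b=cv2.resize(j[260:370,340:470],(200,170))
cv2.imwrite("pics/crop1.png",a)
E
```

```text
(no output)
```

View pics/crop1.png

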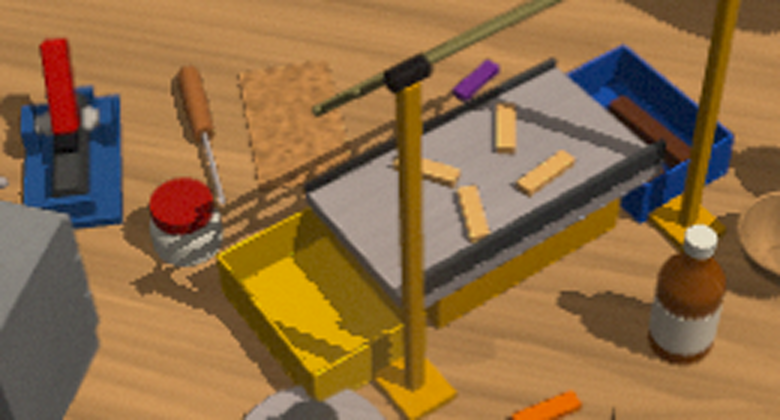

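The crop confirms the choice: the red grip at crop (57,85) stands in the blue holder, and the wax lid at (185,200) is something else. I'll raise the arm over guard height and swing towards the holder.

```bash
python3 -m inch '[[0,0,0.1745,0,0,-3.4,-1],[0,0,0.1745,0,0,-3.4,-1],[0,0,0.1745,0,0,-3.4,-1],[0,0,0.1745,0,0,-3.4,-1],[0,0,0.1745,0,0,-3.4,-1],[0,0,0.1745,0,0,-3.4,-1],[0,0,0.1745,0,0,-3.4,-1],[0,0,0.1745,0,0,-3.4,-1],[0,0,0,-5.3,2.67,0,-1],[0,0,0,-5.3,2.67,0,-1],[0,0,0,-5.3,2.67,0,-1],[0,0,0,-5.3,2.67,0,-1],[0,0,0,-5.3,2.67,0,-1]]'
```

```text
t: 2.52
eef_pos: [305.7, 294.7, 486.8]
tcp_rot: [3.141, -0.0, 1.375]
ft_force: [1.3, -0.2, -0.2]
opening: 1.002
grip_force: 0.0
```

```bash
python3 -m inch '[[0,0,0,-5.3,2.67,0,-1],[0,0,0,-5.3,2.67,0,-1],[0,0,0,-5.3,2.67,0,-1],[0,0,0,-5.3,2.67,0,-1],[0,0,0,-5.3,2.67,0,-1],[0,0,0,-5.3,2.67,0,-1],[0,0,0,-5.3,2.67,0,-1],[0,0,0,-5.3,2.67,0,-1],[0,0,0,-5.3,2.67,0,-1],[0,0,0,-5.3,2.67,0,-1],[0,0,0,-5.3,2.67,0,-1],[0,0,0,0,0,0,-1]]'
```

```text
t: 4.03
eef_pos: [480.7, -335.8, 484.2]
tcp_rot: [-3.139, -0.002, 1.372]
ft_force: [0.2, 0.6, 0.2]
opening: 1.001
grip_force: 0.0
```

```bash
python3 - <<'E'
from cell import env
from h import *
np.set_printoptions(suppress=True,precision=2)
p=env.read_camera("wrist");s=env.state()
print(s["joints"],s["eef_pos"],s["tcp_rot"])
Rt=R.from_euler("xyz",s["tcp_rot"]);print("cam in tool",Rt.inv().apply(np.array(p["position"])-s["eef_pos"]),"\n",(Rt.inv()*R.from_euler("xyz",p["orientation"])).as_matrix(),p["fx"],p["D"])
cv2.imwrite("pics/w1.png",p["img"][:,:,::-1]);pickle.dump(p,open("w1.pkl","wb"))
E
```

```text
[-0.72  0.29  1.18  0.    1.67 -0.52] [ 480.38 -333.84  485.21] [-3.14 -0.    1.37]
cam in tool [  73.56    0.46 -168.37] 
 [[-0.   -0.96 -0.26]
 [ 1.   -0.   -0.  ]
 [-0.   -0.26  0.96]] 329.9012254415042 [0.02 0.   0.   0.   0.  ]
```

View pics/w1.png

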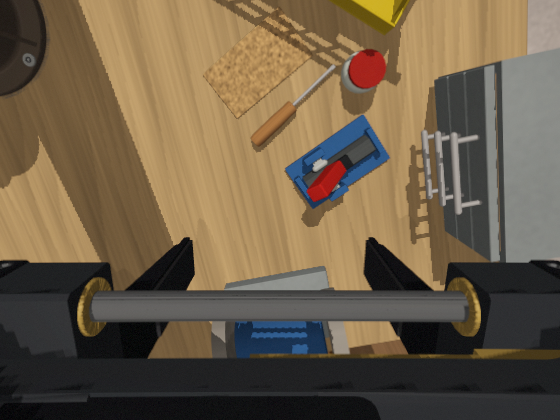

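The wrist picture shows the holder at about (337,162), the red grip at (326,182) leaning down-left, and the block's dark steel at (358,150). The gouge is at (290,110), the wax at (364,70) and the mat at (257,70). Next I measure the poses.

```bash
cat > m.py <<'E'
from h import *
from scipy.optimize import minimize
np.set_printoptions(suppress=True,precision=1)
def fitrect(q,L,Wd,x0):
    """pose (x,y,yaw) of LxWd rectangle around top-view points: points outside cost, tight percentile edges"""
    def c(v):
        a=v[2];d=q[:,:2]-v[:2];u=d@[np.cos(a),np.sin(a)];t=d@[-np.sin(a),np.cos(a)]
        e=np.percentile(u,[2,98])-[-L/2,L/2];f=np.percentile(t,[2,98])-[-Wd/2,Wd/2]
        return (e**2).sum()+(f**2).sum()
    r=minimize(c,x0,method="Nelder-Mead",options=dict(initial_simplex=np.array(x0)+np.array([[0,0,0],[8,0,0],[0,8,0],[0,0,.1]])))
    return r.x[:2],np.degrees(r.x[2]),r.fun
E
python3 - <<'E'
from m import *
p=pickle.load(open("w1.pkl","rb"));W=cloud(p);hsv=cv2.cvtColor(p["img"],cv2.COLOR_RGB2HSV).astype(int);H,S,V=hsv[...,0],hsv[...,1],hsv[...,2]
X,Y,Z=W[...,0],W[...,1],W[...,2]
print("bench z",np.nanmedian(Z[100:200,200:260]))
roi=(np.hypot(X-585,Y+368)<130)
hb=roi&(H>100)&(H<125)&(S>130);q=cloud(p,hb)
print("holder",fitrect(q,180,100,[588,-369,.42]),rect(q),len(q), "base z",np.median(q[:,2]))
# from low base only
q2=q[q[:,2]<20];print("low",rect(q2));q3=q[q[:,2]>35];print("high",rect(q3),np.median(q3[:,2]))
red=roi&((H<6)|(H>174))&(S>150);q=cloud(p,red);
print("red",len(q),rect(q),np.percentile(q[:,2],[2,50,98]))
for z0 in range(50,130,12):
    k=q[(q[:,2]>=z0)&(q[:,2]<z0+12)]
    if len(k)>8: print(z0,len(k),k.mean(0))
st=roi&(S<80)&(V<90)&(Z>25)&(Z<60);k=cloud(p,st);print("steel",len(k),rect(k),np.percentile(k[:,2],[10,50,90]))
P=pickle.load(open("p0.pkl","rb"))
for n,pp in list(P.items())+[("wrist",p)]:
    Wc=cloud(pp);h=cv2.cvtColor(pp["img"],cv2.COLOR_RGB2HSV).astype(int)
    r=((h[...,0]<6)|(h[...,0]>174))&(h[...,1]>150)&(np.hypot(Wc[...,0]-560,Wc[...,1]+380)<100)
    k=cloud(pp,r);t=k[k[:,2]>113];print(n,"grip top face",len(t),np.median(t,0))
    hm=(h[...,0]>100)&(h[...,0]<125)&(h[...,1]>130)&(np.hypot(Wc[...,0]-588,Wc[...,1]+369)<130)&(Wc[...,2]>-5)&(Wc[...,2]<55)
    print(n,fitrect(cloud(pp,hm),180,100,[588,-369,.42]))
# mat
for n,pp in list(P.items())+[("wrist",p)]:
    Wc=cloud(pp)
E
python3 - <<'E'
from cell import env
from m import *
p=env.read_camera("wrist");pickle.dump(p,open("w1b.pkl","wb"))
for t in["mat","gouge","wax","scraper","scraper_grip"]:
    for d in env.trace(p,t)[:1]:
        m=cv2.erode(d["mask"].astype(np.uint8),np.ones((3,3)))>0
        q=cloud(p,m);print(t,d["score"],m.sum(),np.median(q,0),rect(q),np.percentile(q[:,2],[2,98]))
        if t=="mat": print(fitrect(cloud(p,d["mask"]),180,100,[*q[:,:2].mean(0),.7]),fitrect(cloud(p,d["mask"]),180,100,[*q[:,:2].mean(0),-.7]))
E
```

```text
bench z -0.8101280595024036
holder (array([ 587.9, -365.8]), np.float64(26.60687858785778), np.float64(34.46556122967804)) (array([ 578.8, -344.4]), array([178.1, 146.4]), 23.1) 2730 base z 11.93775097437549
low (array([ 588.2, -366.6]), array([177.6,  98.8]), 23.5)
high (array([ 569.5, -370.3]), array([115.7, 190.5]), 87.3) 47.24285701833833
red 815 (array([ 556.8, -379.8]), array([79.7, 25.3]), 24.5) [ 49.2 105.3 129. ]
50 55 [ 581.6 -363.8   57.9]
62 86 [ 576.3 -367.2   68.2]
74 86 [ 569.  -370.    80.2]
86 98 [ 560.9 -373.7   91.7]
98 102 [ 553.2 -377.3  104.2]
110 212 [ 536.9 -386.9  116.9]
122 155 [ 540.8 -387.   126.1]
steel 854 (array([ 591.8, -368.5]), array([137.8,  72.9]), 37.8) [29.9 38.9 48.1]
scene grip top face 64 [ 550.7 -382.9  119.6]
scene (array([ 594.3, -362.8]), np.float64(17.161233787434952), np.float64(112.53977585749253))
side grip top face 240 [ 531.9 -393.4  121.3]
side (array([ 581.9, -371.2]), np.float64(28.781068053559327), np.float64(38.77128432517358))
wrist grip top face 334 [ 538.4 -387.2  121.6]
wrist (array([ 588.1, -366.2]), np.float64(26.606878628393957), np.float64(34.26731095604753))
mat 0.7 5451 [ 476.8 -160.3    3.3] (array([ 474.2, -161.2]), array([177.4,  98.1]), 26.8) [1.  5.6]
(array([ 474.5, -162. ]), np.float64(31.786148194518404), np.float64(25.567328463944218)) (array([ 474.6, -161.9]), np.float64(20.54645300454151), np.float64(26.925343913945472))
gouge 0.89 675 [ 484.7 -267.5   23. ] (array([ 522.6, -242.9]), array([194.3,  22.3]), 32.7) [14.6 26.4]
wax 0.93 1370 [ 647.8 -214.7   59.1] (array([ 650.5, -213.1]), array([63.5, 61.8]), 37.4) [25.1 61.6]
scraper 0.73 1447 [ 574.4 -366.6   50.1] (array([ 585.3, -365.7]), array([137.7,  30.1]), 23.7) [ 28.3 128.1]
scraper_grip 0.92 1525 [ 573.3 -367.3   50. ] (array([ 584.4, -364.6]), array([139.3,  30.3]), 22.3) [ 27.4 128.1]
```

```bash
cat > plan.py <<'E'
from cell import env
from h import *
np.set_printoptions(suppress=True,precision=3)
def tool(yaw,tilt=35):
    "tool rotation for scraper yaw (deg)"
    a,t=np.radians(yaw),np.radians(tilt);ex=np.array([np.cos(a),np.sin(a),0]);ey=np.array([-np.sin(a),np.cos(a),0])
    z=np.sin(t)*ex-np.cos(t)*np.array([0,0,1]);y=-ey
    return R.from_matrix(np.stack([np.cross(y,z),y,z],1))
def tcp(o,yaw,under,off=(0,0,0),back=0):
    "TCP for scraper origin xy o, underside height"
    T=tool(yaw);a=np.radians(yaw);ex=np.array([np.cos(a),np.sin(a),0])
    return np.array([*o,under])-45*ex+[0,0,85]+(19-back)*T.as_matrix()[:,2]+off
def go(pos,T,s=None):
    s=s or env.state();C=R.from_euler("xyz",s["tcp_rot"])
    print("rotvec",(C.inv()*T).as_rotvec(),"shift cm in current",C.inv().apply(pos-s["eef_pos"])/10,"in target axes",T.inv().apply(pos-s["eef_pos"])/10)
E
python3 -m inch '[[0,0,0.16,0,0,0,-1],[0,0,0.16,0,0,0,-1],[0,0,0.16,0,0,0,-1],[0,0,0.16,0,0,0,-1],[0,0,0.16,0,0,0,-1],[0,0,0.16,0,0,0,-1],[0,0.153,0,0,0,0,-1],[0,0.153,0,0,0,0,-1],[0,0.153,0,0,0,0,-1],[0,0.153,0,0,0,0,-1],[0,0,0,0,0,0,-1]]'
python3 - <<'E'
from plan import *
print(env.state()["joints"])
go(tcp((588.2,-366.6),23.6,12,back=90),tool(23.6))
E
```

```text
t: 5.75
eef_pos: [479.1, -332.4, 486.4]
tcp_rot: [-3.141, -0.612, 0.412]
ft_force: [0.4, -0.1, 0.2]
opening: 0.998
grip_force: 0.0
[-0.993  0.183  1.441  0.609  1.434  0.105]
rotvec [-0.001 -0.001  0.   ] shift cm in current [-18.983   7.527  27.138] in target axes [-18.956   7.499  27.165]
```

```bash
python3 -m inch '[[0,0,0,-2.7,1.07,3.88,-1],[0,0,0,-2.7,1.07,3.88,-1],[0,0,0,-2.7,1.07,3.88,-1],[0,0,0,-2.7,1.07,3.88,-1],[0,0,0,-2.7,1.07,3.88,-1],[0,0,0,-2.7,1.07,3.88,-1],[0,0,0,-2.7,1.07,3.88,-1],[0,0,0,0,0,0,-1],[0,0,0,0,0,0,-1]]'
python3 - <<'E'
from plan import *
from m import *
print(env.state()["joints"])
go(tcp((588.2,-366.6),23.6,12),tool(23.6))
p=env.read_camera("wrist");cv2.imwrite("pics/w2.png",p["img"][:,:,::-1]);pickle.dump(p,open("w2.pkl","wb"))
W=cloud(p);h=cv2.cvtColor(p["img"],cv2.COLOR_RGB2HSV).astype(int)
r=((h[...,0]<6)|(h[...,0]>174))&(h[...,1]>150)&(np.hypot(W[...,0]-560,W[...,1]+380)<100)
q=cloud(p,r);print(len(q),rect(q),np.percentile(q[:,2],[2,98]))
C=tool(23.6);g=tcp((588.2,-366.6),23.6,12)-19*C.as_matrix()[:,2]
d=C.inv().apply(q-g);print("rel grip pt in tool axes",np.percentile(d,[1,5,50,95,99],axis=0))
E
```

```text
t: 6.88
eef_pos: [512.6, -400.2, 157.6]
tcp_rot: [3.14, -0.612, 0.418]
ft_force: [-0.2, 0.9, 0.7]
opening: 0.999
grip_force: 0.0
[-1.   0.6  1.7  0.8  0.9 -0.4]
rotvec [-0. -0.  0.] shift cm in current [-0.4 -0.   9. ] in target axes [-0.4 -0.1  9. ]
2500 (array([ 559.8, -382.5]), array([85.1, 30.3]), 23.7) [ 59.6 129.1]
rel grip pt in tool axes [[-15.8 -11.5 -30.9]
 [-13.3 -10.2 -30.5]
 [  8.8   0.8 -28.9]
 [ 16.4  12.2  44.5]
 [ 16.6  13.6  68.2]]
```

View pics/w2.png

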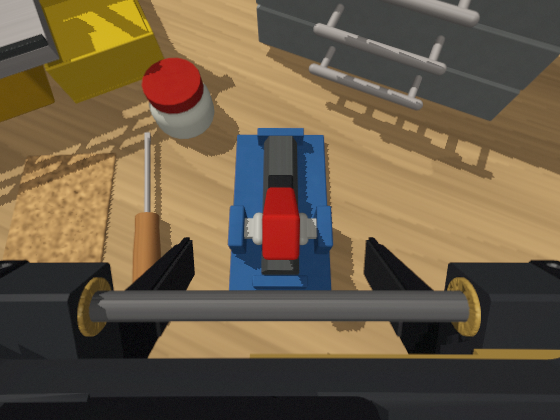

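The close view shows the grip at (282,232) midway between the fingers, and its measured offset is under 1 mm. I'll go straight in and close.

```bash
python3 -m inch '[[0,0,0,-0.2,0.05,2.5,-1],[0,0,0,-0.2,0,2.5,-1],[0,0,0,0,0,2,-1],[0,0,0,0,0,1.5,-1],[0,0,0,0,0,0.5,-1],[0,0,0,0,0,0,1],[0,0,0,0,0,0,1],[0,0,0,0,0,0,1],[0,0,0,0,0,0,1],[0,0,0,0,0,0,1],[0,0,0,0,0,0,1]]'
python3 - <<'E'
from plan import *
go(tcp((588.2,-366.6),23.6,12),tool(23.6))
a=tool(23.6);print("world up in tool",a.inv().apply([0,0,1.]))
E
```

```text
t: 8.3
eef_pos: [556.3, -381.4, 79.8]
tcp_rot: [-3.142, -0.612, 0.415]
ft_force: [-0.1, -0.5, -1.1]
opening: 0.429
grip_force: 0.0
rotvec [-0.002 -0.001  0.002] shift cm in current [ 0.183 -0.075 -0.071] in target axes [ 0.183 -0.075 -0.072]
world up in tool [ 0.574  0.    -0.819]
```

```bash
python3 -m inch '[[0,0,0,0,0,0,1],[0,0,0,0,0,0,1],[0,0,0,0,0,0,1],[0,0,0,0,0,0,1],[0,0,0,0,0,0,1]]'
```

```text
t: 8.93
eef_pos: [556.3, -381.6, 79.7]
tcp_rot: [3.141, -0.612, 0.415]
ft_force: [0.9, -2.5, -1.0]
opening: 0.273
grip_force: 30.0
```

```bash
python3 -m inch '[[0,0,0,0.23,0,-0.328,1],[0,0,0,0.23,0,-0.328,1],[0,0,0,0.23,0,-0.328,1],[0,0,0,0.23,0,-0.328,1],[0,0,0,0.23,0,-0.328,1],[0,0,0,0.23,0,-0.328,1],[0,0,0,0.344,0,-0.491,1],[0,0,0,0.344,0,-0.491,1],[0,0,0,0.344,0,-0.491,1],[0,0,0,0.344,0,-0.491,1],[0,0,0,0.459,0,-0.655,1],[0,0,0,0.459,0,-0.655,1],[0,0,0,0.459,0,-0.655,1],[0,0,0,0,0,0,1]]'
python3 - <<'E'
from cell import env
from h import *
p=env.read_camera("wrist");q=env.read_camera("side")
a=cv2.resize(p["img"],(400,300));b=cv2.resize(q["img"][150:390,240:560],(400,300))
cv2.imwrite("pics/lift.png",np.hstack([a,b])[:,:,::-1])
pickle.dump((p,q),open("lift.pkl","wb"))
W=cloud(p);g=(p["img"].max(-1)<90)&(p["img"].max(-1)-p["img"].min(-1)<25)
s=env.state();T=R.from_euler("xyz",s["tcp_rot"]);d=T.inv().apply((W-s["eef_pos"]).reshape(-1,3)).reshape(W.shape)
m=g&(abs(d[...,1])<25)&(abs(d[...,0])<130)&(d[...,2]>15)
q=cloud(p,m);print(len(q),s["eef_pos"],rect(q),np.percentile(q[:,2],[2,20,50,80,98]))
E
```

```text
t: 10.68
eef_pos: [556.4, -381.6, 152.6]
tcp_rot: [3.14, -0.612, 0.416]
ft_force: [-0.9, 0.1, -4.6]
opening: 0.272
grip_force: 30.0
2121 [ 556.16248321 -381.33272395  151.7028732 ] (array([ 686.7, -327.5]), array([220.8,  42.6]), 23.6) [ 19.22021043 100.42892331 109.13001131 121.74699951 123.04636776]
```

View pics/lift.png

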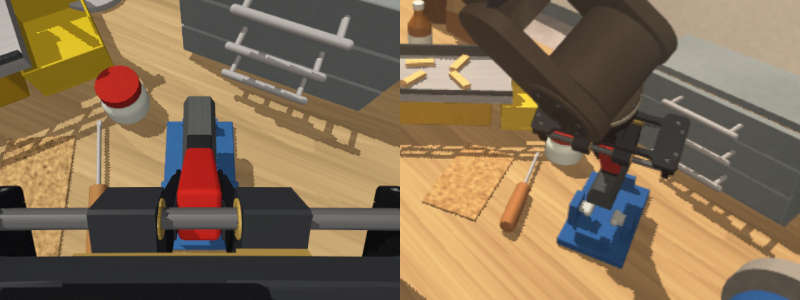

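The lift worked: the scraper hangs in the gripper clear of the holder, and the gouge and wax are undisturbed. Now I check the tilt in hand and refine the table pose.

```bash
python3 - <<'E'
from plan import *
from m import *
p,_=pickle.load(open("lift.pkl","rb"));s=env.state()
W=cloud(p);im=p["img"].astype(int);g=(im.max(-1)<110)&(im.max(-1)-im.min(-1)<25)
a=np.radians(23.6);O=s["eef_pos"]+np.array([31.9,15,-67.7]);Rz=R.from_euler("z",23.6,degrees=True)
d=Rz.inv().apply((W-O).reshape(-1,3)).reshape(W.shape)
m=g&(abs(d[...,1])<25)&(d[...,0]>0)&(d[...,0]<90)&(d[...,2]>15)&(d[...,2]<45)
q=d[m];print(len(q),np.percentile(q,[1,50,99],axis=0))
top=q[abs(q[:,1])<8];A=np.c_[top[:,:2],np.ones(len(top))];c=np.linalg.lstsq(A,top[:,2],rcond=None)[0];print("plane (slope x,y, z0; want 0,0,28)",c*[1000,1000,1])
P=pickle.load(open("p0.pkl","rb"))
for n,pp in P.items():
    W=cloud(pp);im=pp["img"].astype(int)
    a=np.radians(50.5);d=W[...,:2]-[560,51];u=d@[np.cos(a),np.sin(a)];v=d@[-np.sin(a),np.cos(a)];Z=W[...,2]
    face=(Z>76)&(Z<84)&(abs(u)<95)&(abs(v)<170)
    q=cloud(pp,face);print(n,"face z",np.median(q[:,2]),rect(q))
    k,l,st,_=cv2.connectedComponentsWithStats(((Z>74)&(Z<110)&(abs(u)<100)&(abs(v)<175)).astype(np.uint8))
    b=l==1+np.argmax(st[1:,4]);q=cloud(pp,b);print(" all",rect(q),fitrect(q,170,300,[560,51,.88]))
    f=cloud(pp,(Z>92)&(Z<110)&(u>55)&(u<100)&(abs(v)<150));print(" fence",len(f),rect(f) if len(f)>9 else"")
    t=cloud(pp,(im[...,0]>120)&(im[...,2]<60)&(Z>1)&(Z<60)&(v<-125)&(v>-260)&(abs(u)<100));print(" tray",fitrect(t,170,120,[707,-70,.88]))
E
```

```text
3230 [[  5.8 -17.5  15.9]
 [ 36.8  -0.7  28. ]
 [ 68.3  16.5  39.1]]
plane (slope x,y, z0; want 0,0,28) [-188.1   -2.3   37.8]
scene face z 79.09971384754147 (array([561. ,  56.4]), array([157.5, 308.7]), 52.1)
 all (array([558.9,  72.1]), array([168.6, 281.6]), 50.5) (array([553.7,  88.5]), np.float64(74.52607082871658), np.float64(981.9134012656076))
 fence 115 (array([603.4, 118.1]), array([ 41.2, 271.3]), 50.5)
 tray (array([718.8, -63.9]), np.float64(32.933479647308744), np.float64(26.83780482145488))
side face z 79.71286070996837 (array([565.5,  61.3]), array([168.6, 299.8]), 50.2)
 all (array([566.9,  63.1]), array([173.8, 299.8]), 50.1) (array([567. ,  62.7]), np.float64(51.15891085476266), np.float64(72.57224593593241))
 fence 541 (array([619.7, 125.5]), array([ 14.2, 296.1]), 49.2)
 tray (array([720.3, -69.7]), np.float64(64.05111177767239), np.float64(6.516677042867027))
```

```bash
python3 - <<'E'
from plan import *
from m import *
p,_=pickle.load(open("lift.pkl","rb"));s=env.state()
W=cloud(p);im=p["img"].astype(int);g=(im.max(-1)<130)&(im.max(-1)-im.min(-1)<25)
O=s["eef_pos"]+np.array([31.9,15,-67.7]);Rz=R.from_euler("z",23.6,degrees=True)
d=Rz.inv().apply((W-O).reshape(-1,3)).reshape(W.shape)
q=d[g&(abs(d[...,1])<25)&(d[...,0]>0)&(d[...,0]<90)&(d[...,2]>5)&(d[...,2]<45)]
for x in range(0,85,8):
    k=q[(q[:,0]>x)&(q[:,0]<=x+8)];t=k[abs(k[:,1])<8]
    print(x,len(k),len(t),np.median(t[:,2]) if len(t) else"",np.percentile(k[:,1],[3,97]) if len(k) else "")
E
python3 - <<'E'
from plan import *
# route: hover in front of the plate for wrist look
C=(565,62);yaw=50.3;a=np.radians(yaw);ex=np.array([np.cos(a),np.sin(a)]);ey=np.array([-np.sin(a),np.cos(a)])
for x,y,u in[(-170,118,240),(-150,118,105),(0,118,105),(0,-168,80)]:
    o=np.array(C)+x*ex+y*ey;t=tcp(o,yaw,u);print(x,y,u,"o",o,"tcp",t,"r",np.hypot(*t[:2]))
E
```

```text
0 158 69 38.1140588757636 [-18.   16.3]
8 478 243 38.143906600561145 [-16.4  15.7]
16 283 113 37.90483004764449 [-17.4  16.3]
24 448 203 28.14295372598148 [-16.7  16.1]
32 434 205 28.113971735257007 [-16.9  15.5]
40 415 197 28.117486679472403 [-17.1  15.7]
48 403 197 28.07689642500939 [-16.4  15.8]
56 391 192 28.025717597865974 [-16.6  15.4]
64 243 120 28.237534680373155 [-16.8  15.3]
72 0 0  
80 0 0  
-170 118 240 o [365.62    6.577] tcp [343.837 -19.661 309.436] r 344.3987176863507
-150 118 105 o [378.396  21.965] tcp [356.612  -4.273 174.436] r 356.6379935004097
0 118 105 o [474.211 137.375] tcp [452.428 111.137 174.436] r 465.87768876387
0 -168 80 o [694.259 -45.313] tcp [672.476 -71.551 149.436] r 676.2716223586849
```

The scraper is level in hand with no slip. I'll raise it, turn it to the table's yaw, then compute the approach.

```bash
python3 -m inch '[[0,0,0,1.43,0,-2.05,1],[0,0,0,1.43,0,-2.05,1],[0.089,0,-0.1273,0,0,0,1],[0.089,0,-0.1273,0,0,0,1],[0.089,0,-0.1273,0,0,0,1],[0,0,0,0,0,0,1]]'
cat >> plan.py <<'E'
C0=np.array([565.,62.]);YAW=50.3
def og(s=None):
    "scraper origin from measured TCP"
    s=s or env.state();M=R.from_euler("xyz",s["tcp_rot"]).as_matrix();ey=-M[:,1];ex=np.cross(ey,[0,0,1]);ex/=np.linalg.norm(ex)
    return s["eef_pos"]+35.2*ex+1.0*ey-[0,0,67.7],np.degrees(np.arctan2(ex[1],ex[0]))
def inplate(p,C=None,yaw=None):
    C=C0 if C is None else C;a=np.radians(yaw or YAW);d=np.array(p[:2])-C;return np.array([d@[np.cos(a),np.sin(a)],d@[-np.sin(a),np.cos(a)],p[2]])
def to(x,y,u,yaw=None):
    "shift in tool axes (cm) to put scraper origin at plate-frame x,y, underside u"
    s=env.state();o,yw=og(s);a=np.radians(YAW);t=C0+x*np.array([np.cos(a),np.sin(a)])+y*np.array([-np.sin(a),np.cos(a)])
    T=R.from_euler("xyz",s["tcp_rot"]);print("now plate",inplate(o),"yaw",yw,"shift",T.inv().apply(np.array([*t,u])-o)/10,"j",s["joints"],"f",s["ft_force"])
E
python3 -c "
from plan import *
to(-170,-20,150);print('turn',(env.state() and (R.from_euler('xyz',env.state()['tcp_rot']).inv()*tool(50.3)).as_rotvec()))"
```

```text
t: 11.52
eef_pos: [556.5, -381.9, 200.7]
tcp_rot: [3.141, -0.612, 0.88]
ft_force: [0.8, -0.4, -4.9]
opening: 0.272
grip_force: 30.0
now plate [-311.799 -275.916  133.047] yaw 50.41174575544883 shift [ 12.624 -25.564   6.783] j [-0.93   0.629  1.481  0.626  1.262 -0.505] f [ 0.806 -0.377 -4.864]
turn [-0.001 -0.001  0.002]
```

```bash
python3 -m inch '[[0,0,0,2.1,-4.26,1.13,1],[0,0,0,2.1,-4.26,1.13,1],[0,0,0,2.1,-4.26,1.13,1],[0,0,0,2.1,-4.26,1.13,1],[0,0,0,2.1,-4.26,1.13,1],[0,0,0,2.1,-4.26,1.13,1],[0,0,0,0,0,0,1],[0,0,0,0,0,0,1]]'
python3 - <<'E'
from plan import *
from m import *
p=env.read_camera("wrist");cv2.imwrite("pics/w3.png",p["img"][:,:,::-1]);pickle.dump(p,open("w3.pkl","wb"))
to(-170,-20,150);print(p["position"],inplate(p["position"]))
W=cloud(p);d=(W-[*C0,0]);a=np.radians(YAW);u=d[...,:2]@[np.cos(a),np.sin(a)];v=d[...,:2]@[-np.sin(a),np.cos(a)];Z=W[...,2]
face=(Z>75)&(Z<84)&(abs(u)<100)&(abs(v)<175);print(face.sum(),np.median(Z[face]),rect(cloud(p,face)))
q=cloud(p,(Z>74)&(Z<110)&(abs(u)<100)&(abs(v)<175));print("all",rect(q),fitrect(q,170,300,[565,62,.878]))
f=(Z>95)&(Z<108)&(abs(u)<100)&(abs(v)<140);print("fence u,v",np.percentile(u[f],[5,50,95]),np.polyfit(v[f],u[f],1))
l=(Z>85.5)&(Z<91)&(u<-60)&(u>-100)&(abs(v)<140);print("lip u",np.percentile(u[l],[5,50,95]),np.polyfit(v[l],u[l],1))
print("face v ends",np.percentile(v[face],[.5,99.5]),"u",np.percentile(u[face],[1,99]))
E
```

```text
t: 12.52
eef_pos: [449.5, -109.4, 218.7]
tcp_rot: [3.139, -0.611, 0.88]
ft_force: [0.6, 0.3, -4.3]
opening: 0.272
grip_force: 30.0
now plate [-170.6  -20.   150.8] yaw 50.337273927736824 shift [0.  0.  0.1] j [-0.7  0.3  2.1  0.8  1.  -0.6] f [-0.  -0.7 -5.1]
[ 425.7 -136.4  400.2] [-241.7  -19.6  400.2]
25364 79.74295589213287 (array([567.7,  63.2]), array([166.1, 301.1]), 50.0)
all (array([569.3,  65.3]), array([172.5, 301.3]), 49.9) (array([568.2,  64. ]), np.float64(48.05019577840633), np.float64(70.5550254714086))
fence u,v [82.5 84.1 89.8] [ 0.  84.9]
lip u [-79.9 -76.4 -72.6] [  0.  -76.5]
face v ends [-149.9  147.1] u [-79.9  84.1]
```

View pics/w3.png

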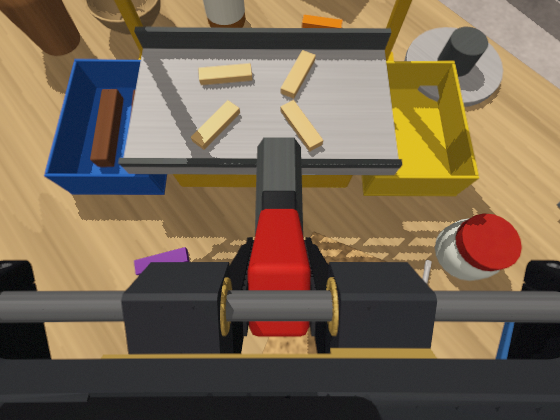

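The wrist view shows all four chips on the table at (225,73), (298,73), (216,124) and (302,124). The yellow tray is to the right at (430,130), which is −y, and the way in is clear. Now the table centre and slopes more finely.

```bash
sed -i 's/^C0=.*/C0=np.array([569.0,64.6]);YAW=50.1/' plan.py; python3 - <<'E'
from plan import *
p=pickle.load(open("w3.pkl","rb"))
W=cloud(p);d=(W-[*C0,0]);a=np.radians(YAW);u=d[...,:2]@[np.cos(a),np.sin(a)];v=d[...,:2]@[-np.sin(a),np.cos(a)];Z=W[...,2]
f=(Z>95)&(Z<108)&(abs(u)<100)&(abs(v)<140);print("fence",np.percentile(u[f],[2,50]),np.polyfit(v[f],u[f],1))
l=(Z>85.5)&(Z<91)&(u<-68)&(u>-100)&(abs(v)<140);print("lip",np.percentile(u[l],[2,50,98]),np.polyfit(v[l],u[l],1))
im=p["img"].astype(int);c=(Z>84)&(Z<95)&(abs(u)<76)&(abs(v)<148)&(im[...,0]-im[...,2]>50)
k,lab,st,_=cv2.connectedComponentsWithStats(c.astype(np.uint8))
for i in range(1,k):
    if st[i,4]>80:
        m=lab==i;print("chip u",np.percentile(u[m],[1,99]),"v",np.percentile(v[m],[1,99]),"z",np.median(Z[m]))
to(0,0,112)
print("turn",(R.from_euler("xyz",env.state()["tcp_rot"]).inv()*tool(YAW)).as_rotvec())
E
```

```text
fence [77.747 79.465] [ 0.001 80.356]
lip [-84.496 -81.11  -77.039] [  0.002 -81.063]
chip u [ 5.826 65.492] v [-60.31  -23.064] z 89.6332580918112
chip u [23.265 46.616] v [14.293 73.542] z 89.53494136414668
chip u [-62.02   -8.147] v [27.45  73.681] z 89.37740577929685
chip u [-63.801  -6.678] v [-65.071 -23.058] z 89.51850164290153
now plate [-175.094  -19.162  150.84 ] yaw 50.337273927736824 shift [12.115 -1.851 13.234] j [-0.739  0.265  2.093  0.767  0.973 -0.554] f [-0.034 -0.719 -5.097]
turn [-0.001 -0.001  0.004]
```

```bash
python3 -m inch '[[-0.001,-0.001,0.004,-2.18,0,3.11,1],[0,0,0,2.87,-0.38,2.0,1],[0,0,0,2.87,-0.38,2.0,1],[0,0,0,2.87,-0.38,2.0,1],[0,0,0,2.87,-0.38,2.0,1],[0,0,0,2.87,-0.38,2.0,1],[0,0,0,0,0,0,1]]'
python3 -c "
from plan import *
to(0,112,105)"
```

```text
t: 13.45
eef_pos: [547.6, 38.4, 180.4]
tcp_rot: [-3.14, -0.611, 0.877]
ft_force: [-0.2, -0.0, -5.0]
opening: 0.271
grip_force: 30.0
now plate [  1.389   0.731 112.682] yaw 50.281940464316804 shift [ -0.533 -11.126   0.58 ] j [-0.326  0.375  2.055  0.955  0.716 -0.378] f [-0.154 -0.028 -5.019]
```

```bash
python3 -m inch '[[0,0,0,-0.13,-2.78,0.145,1],[0,0,0,-0.13,-2.78,0.145,1],[0,0,0,-0.13,-2.78,0.145,1],[0,0,0,-0.13,-2.78,0.145,1],[0,0,0,0,0,0,1],[0,0,0,0,0,0,1]]'
python3 -c "
from plan import *
to(0,112,84)
print('turn',(R.from_euler('xyz',env.state()['tcp_rot']).inv()*tool(YAW)).as_rotvec())"
```

```text
t: 14.2
eef_pos: [461.5, 106.9, 173.3]
tcp_rot: [3.142, -0.611, 0.875]
ft_force: [0.6, 0.2, -4.7]
opening: 0.274
grip_force: 30.0
now plate [ -1.334 110.649 105.561] yaw 50.151108897679684 shift [-1.128 -0.135  1.843] j [-0.219  0.279  2.269  1.131  0.598 -0.491] f [ 0.564  0.183 -4.696]
turn [-0.    -0.     0.001]
```

Reachable and level. I'll lower it in small steps until there is light contact.

```bash
python3 -m inch '[[0,0,0,-0.38,-0.05,0.62,1],[0,0,0,-0.38,-0.05,0.61,1],[0,0,0,-0.36,0,0.61,1],[0,0,0,0,0,0,1]]'
python3 -c "
from plan import *
to(0,112,80)"
```

```text
t: 14.7
eef_pos: [461.8, 108.7, 151.6]
tcp_rot: [-3.141, -0.611, 0.875]
ft_force: [0.5, 0.6, -3.1]
opening: 0.273
grip_force: 30.0
now plate [  0.268 111.523  83.925] yaw 50.14448866763723 shift [-0.247 -0.048  0.306] j [-0.214  0.328  2.293  1.236  0.569 -0.611] f [ 0.534  0.554 -3.149]
```

```bash
D='x'; python3 -m inch '[[0,0,0,-0.086,0,0.123,1],[0,0,0,-0.086,0,0.123,1],[0,0,0,0,0,0,1]]'; python3 -m inch '[[0,0,0,-0.04,0,0.057,1],[0,0,0,0,0,0,1]]'; python3 -c "
from plan import *
for i in range(2): env.read_camera('wrist'); to(0,112,80)"
```

```text
t: 15.08
eef_pos: [461.6, 109.0, 149.4]
tcp_rot: [3.141, -0.612, 0.876]
ft_force: [-0.9, -4.1, 5.1]
opening: 0.273
grip_force: 30.0
t: 15.32
eef_pos: [461.5, 109.1, 148.6]
tcp_rot: [3.141, -0.612, 0.876]
ft_force: [-2.4, -5.0, 5.5]
opening: 0.27
grip_force: 30.0
now plate [  0.367 112.087  80.905] yaw 50.18065789315116 shift [-0.082  0.009  0.053] j [-0.213  0.334  2.298  1.255  0.565 -0.633] f [-2.016 -5.76   5.868]
now plate [  0.379 112.081  80.898] yaw 50.18093862056289 shift [-0.083  0.008  0.052] j [-0.213  0.335  2.298  1.255  0.565 -0.633] f [-1.688 -4.764  5.982]
```

Light contact, about 10 N. Wiping towards −y in checked stretches.

```bash
python3 -m inch '[[0,0,0,0,0.7,0,1],[0,0,0,0,1.2,0,1],[0,0,0,0,1.2,0,1],[0,0,0,0,1.2,0,1],[0,0,0,0,1.2,0,1],[0,0,0,0,1.2,0,1]]'; python3 -c "
from plan import *
to(0,-168,80)
print('turn',(R.from_euler('xyz',env.state()['tcp_rot']).inv()*tool(YAW)).as_rotvec())"
```

```text
t: 16.18
eef_pos: [512.7, 66.5, 148.1]
tcp_rot: [-3.139, -0.612, 0.876]
ft_force: [-5.5, 3.5, 7.7]
opening: 0.272
grip_force: 30.0
now plate [ 0.553 45.554 80.4  ] yaw 50.27583107725451 shift [-0.099 21.355 -0.069] j [-0.288  0.392  2.175  1.119  0.628 -0.548] f [-5.538  3.452  7.668]
turn [-0.003 -0.001  0.001]
```

```bash
python3 -m inch '[[0,0,0,0,1.2,0,1],[0,0,0,0,1.2,0,1],[0,0,0,0,1.2,0,1],[0,0,0,0,1.2,0,1],[0,0,0,0,1.2,0,1],[0,0,0,0,1.2,0,1],[0,0,0,0,1.2,0,1],[0,0,0,0,1.2,0,1]]'; python3 -c "
from plan import *
to(0,-168,80)
p=env.read_camera('scene');cv2.imwrite('pics/wipe1.png',cv2.resize(p['img'][120:300,180:420],(640,480))[:,:,::-1])"
```

```text
t: 17.18
eef_pos: [586.4, 5.2, 148.1]
tcp_rot: [-3.139, -0.612, 0.876]
ft_force: [-5.9, 4.4, 7.7]
opening: 0.275
grip_force: 30.0
now plate [  0.765 -50.357  80.432] yaw 50.27770641123044 shift [-0.104 11.764 -0.048] j [-0.364  0.48   1.981  0.971  0.72  -0.437] f [-5.911  4.45   7.74 ]
```

View pics/wipe1.png

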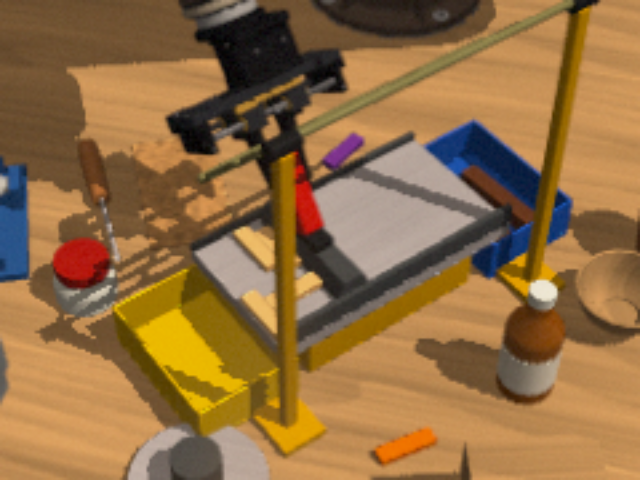

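The wipe is going well: the four chips are being pushed ahead of the blade at (255,250), (262,310) and (295,290), with the table clean behind. Continuing over the end.

```bash
python3 -m inch '[[0,0,0,0,1.2,0,1],[0,0,0,0,1.2,0,1],[0,0,0,0,1.2,0,1],[0,0,0,0,1.2,0,1],[0,0,0,0,1.2,0,1],[0,0,0,0,1.2,0,1],[0,0,0,0,1.2,0,1],[0,0,0,0.03,1.2,-0.045,1],[0,0,0,0.03,1,-0.045,1],[0,0,0,0,0.6,0,1],[0,0,0,0,0,0,1],[0,0,0,0,0,0,1]]'; python3 - <<'E'
from plan import *
to(-150,-165,130)
p=env.read_camera("scene");W=cloud(p);d=(W-[*C0,0]);a=np.radians(YAW);u=d[...,:2]@[np.cos(a),np.sin(a)];v=d[...,:2]@[-np.sin(a),np.cos(a)];Z=W[...,2]
im=p["img"].astype(int);c=(Z>84)&(Z<95)&(abs(u)<76)&(abs(v)<150)&(im[...,0]-im[...,2]>50);print("pale on table px",c.sum())
cv2.imwrite("pics/wipe2.png",cv2.resize(p["img"][150:300,190:390],(800,600))[:,:,::-1])
E
```

```text
t: 18.73
eef_pos: [671.9, -66.4, 148.5]
tcp_rot: [-3.141, -0.61, 0.876]
ft_force: [-0.3, -0.2, -3.7]
opening: 0.275
grip_force: 30.0
now plate [   0.665 -161.896   80.782] yaw 50.22789410273187 shift [ -9.527   0.273 -12.668] j [-0.424  0.592  1.731  0.841  0.835 -0.318] f [-0.27  -0.16  -3.674]
pale on table px 3
```

View pics/wipe2.png

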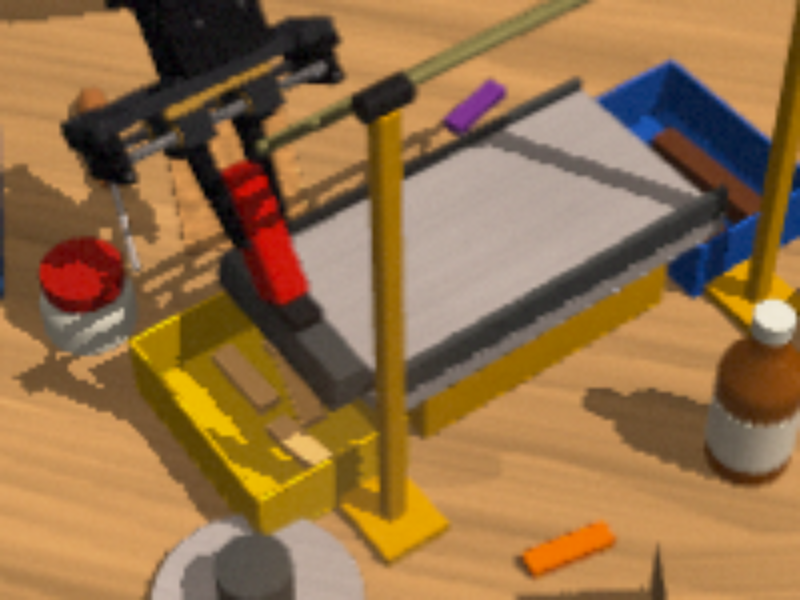

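The picture shows the table empty and chips in the yellow tray at (245,375), (300,440) and (305,395), with a fourth possibly hidden behind the blade. I'll lift, back out from under the guard and count.

```bash
python3 -m inch '[[0,0,0,0.86,0,-1.23,1],[0,0,0,0.86,0,-1.23,1],[0,0,0,-3.28,0,-2.3,1],[0,0,0,-3.28,0,-2.3,1],[0,0,0,-3.28,0,-2.3,1],[0,0,0,-3.28,0,-2.3,1],[0,0,0,0,0,0,1],[0,0,0,0,0,0,1]]'; python3 - <<'E'
from plan import *
p=env.read_camera("wrist");q=env.read_camera("scene")
cv2.imwrite("pics/tray.png",np.hstack([cv2.resize(p["img"][0:240,:],(480,210)),cv2.resize(q["img"][210:290,210:330],(315,210))])[:,:,::-1])
for n,pp in(("w",p),("s",q)):
    W=cloud(pp);d=(W-[*C0,0]);a=np.radians(YAW);u=d[...,:2]@[np.cos(a),np.sin(a)];v=d[...,:2]@[-np.sin(a),np.cos(a)];Z=W[...,2]
    h=cv2.cvtColor(pp["img"],cv2.COLOR_RGB2HSV).astype(int)
    c=((abs(u)<83)&(v<-125)&(v>-248)&(Z<100)&(h[...,1]<170)).astype(np.uint8)
    k,lab,st,_=cv2.connectedComponentsWithStats(c)
    for i in range(1,k):
        if st[i,4]>15:m=lab==i;print(n,st[i,4],"u",np.percentile(u[m],[2,98]),"v",np.percentile(v[m],[2,98]),"z",np.percentile(Z[m],[2,50,98]))
# mat target: go to mat
s=env.state();o,yw=og();print("origin",o,yw,s["ft_force"])
E
```

```text
t: 19.77
eef_pos: [569.9, -189.6, 179.9]
tcp_rot: [3.141, -0.611, 0.877]
ft_force: [0.1, 0.6, -4.4]
opening: 0.273
grip_force: 30.0
w 4731 u [-77.791  79.473] v [-192.44  -125.713] z [ 7.787 79.368 95.127]
w 282 u [59.715 81.825] v [-245.633 -221.552] z [ 4.122 11.451 15.783]
w 31 u [-82.555 -65.217] v [-128.159 -125.266] z [-2.129 -0.444  0.365]
s 508 u [-79.23   68.075] v [-151.027 -126.225] z [23.247 78.423 86.834]
s 297 u [-51.598  53.7  ] v [-195.826 -138.731] z [ 5.328 15.063 26.522]
s 122 u [-65.344  -5.597] v [-194.42  -176.252] z [ 2.819 11.856 16.374]
s 1171 u [-78.709  79.821] v [-246.106 -127.5  ] z [-761.155 -751.255 -741.488]
origin [ 591.779 -161.116  111.822] 50.29822596787572 [-0.322  0.114 -4.239]
```

View pics/tray.png

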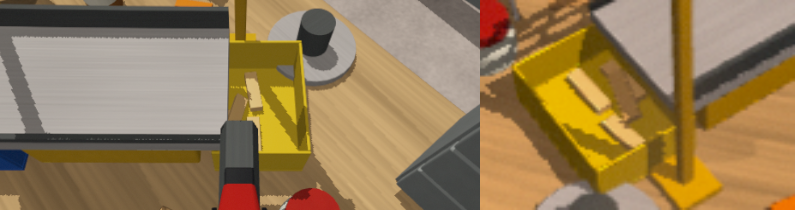

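The picture shows the table clean and chips in the tray (right half: (588,90), (622,80), (618,130), overlapping). I'll recount numerically from a better angle while heading to the mat.

```bash
python3 -m inch '[[0,0,0,0,0,-3,1],[-0.0775,0,0.1106,0,0,0,1],[-0.0775,0,0.1106,0,0,0,1],[-0.0775,0,0.1106,0,0,0,1],[0,0,0,0,0,0,1]]'; python3 - <<'E'
from plan import *
from m import *
for n in("side","scene"):
    p=env.read_camera(n)
    for d in env.trace(p,"mat")[:1]:
        q=cloud(p,d["mask"]);q=q[abs(q[:,2])<10];print(n,"mat",d["score"],len(q),rect(q))
    print(n,"chips",[(inplate(w(p,d["centre"])),round(d["score"],2)) for d in env.find_in(p,"chip0")])
    W=cloud(p);d=(W-[*C0,0]);a=np.radians(YAW);u=d[...,:2]@[np.cos(a),np.sin(a)];v=d[...,:2]@[-np.sin(a),np.cos(a)];Z=W[...,2]
    k=(abs(u)<78)&(v<-128)&(v>-244)&(Z<45);im=p["img"]
    print(" tray z>20:",(k&(Z>20)).sum())
s=env.state();o,yw=og();T=R.from_euler("xyz",s["tcp_rot"]);print("origin",o,yw,"to mat hover 30",T.inv().apply(np.array([474.3,-161.4,30])-o)/10,"turn",(T.inv()*tool(27)).as_rotvec())
E
```

```text
t: 20.5
eef_pos: [558.6, -201.1, 204.0]
tcp_rot: [-3.141, -0.611, 0.474]
ft_force: [-0.7, 0.6, -3.4]
opening: 0.272
grip_force: 30.0
side mat 0.78 2471 (array([ 475. , -160.8]), array([188.5, 102.4]), 26.8)
side chips [(array([-220.5, -161.6,  163.2]), 0.66)]
 tray z>20: 10
scene mat 0.65 1081 (array([ 474.3, -162.6]), array([181.8,  98.3]), 27.7)
scene chips [(array([ -33.5, -182. ,   11.2]), 0.54), (array([210. , -89.1,   8.4]), 0.49), (array([  35.4, -192.2,   12.9]), 0.44)]
 tray z>20: 141
origin [ 589.8 -186.   135.8] 27.103593169069487 to mat hover 30 [-13.6  -7.4   3.4] turn [-0.  0.  0.]
```

```bash
python3 -m inch '[[0,0,0,-2.51,-2.48,-1.76,1],[0,0,0,-2.51,-2.48,-1.76,1],[0,0,0,-2.51,-2.48,-1.76,1],[0,0,0,-2,0,2.85,1],[0,0,0,-2,0,2.85,1],[0,0,0,-2,0,2.85,1],[0,0,0,0,0,0,1],[0,0,0,0,0,0,1]]'; python3 - <<'E'
from plan import *
s=env.state();o,yw=og();T=R.from_euler("xyz",s["tcp_rot"]);print("origin",o,yw,"to mat 8",T.inv().apply(np.array([474.5,-161.5,8])-o)/10,"turn",(T.inv()*tool(27)).as_rotvec(),s["joints"])
p=env.read_camera("scene")
W=cloud(p);d=(W-[*C0,0]);a=np.radians(YAW);u=d[...,:2]@[np.cos(a),np.sin(a)];v=d[...,:2]@[-np.sin(a),np.cos(a)]
h=cv2.cvtColor(p["img"],cv2.COLOR_RGB2HSV).astype(int);Z=W[...,2]
m=(abs(u)<78)&(v<-135)&(v>-244)&(Z<40)
ys,xs=np.where(m);y0,y1,x0,x1=ys.min(),ys.max(),xs.min(),xs.max()
zz=np.where(m,Z,-1)[y0:y1:2,x0:x1:2]
for r in zz: print("".join("." if t<0 else "0" if t<6 else "1" if t<18 else "2" if t<30 else "3" for t in r))
ss=np.where(m,h[...,1],-1)[y0:y1:2,x0:x1:2]
print()
for r in ss: print("".join("." if t<0 else "y" if t>185 else "c" for t in r))
E
```

```text
t: 21.8
eef_pos: [443.2, -178.7, 100.1]
tcp_rot: [3.141, -0.611, 0.472]
ft_force: [0.5, 0.4, -4.0]
opening: 0.271
grip_force: 30.0
origin [ 474.101 -161.813   32.418] 27.034596594155357 to mat 8 [-1.361 -0.01   2.028] turn [-0.    -0.     0.001] [-0.855  0.475  2.269  1.243  0.629 -0.879]
................................
................................
...............1................
..........3...10................
........22....000...............
......2.211.100.11..............
..3.3..1.1..00.11211............
..2.2.11.11100111221............
3..11.0111111.0022221...........
.2.1.0.01111100.022211..........
..1.0010001111100222221.........
...010.0.0.1111.022221.1........
....000..000111100222110.2......
....01.000.1011110222200........
.....001000101110001120001......
......00000.000001011210000.....
.......0.0000000111111000000....
.........00010.1111100000001....
.........000.0001111100000......
.........10.00000011110000......
..........00010000111210........
...........00000001111..........
.............0000001............
............0000000.............
.............1000.
[... 4034 characters left out ...]
.......
....................cc..........
...................cccc.........
.................ccccccc........
...............ccccccccc........
..............ccccccccccc.......
.............ccccccccccccc......
...........ccccccccccccccc......
...........cccccccccccccccc.....
............cccccccccccccccc....
............ccccccccccccccccc...
.............ccccccccccccccccc..
..............ccccccccccccccccc.
..............ccccccccccccccccc.
...............ccccccccccccccccc
................cccccccccccccccc
.................ccccccccccccc..
.................ccccccccccc....
..................ccccccccc.....
...................ccccccc......
...................ccccc........
....................cc..........
```

The tray map shows two chips lying flat and a patch about 20 mm high, which means one stacked on another, so all four are in. Now I set the scraper down on the mat.

```bash
python3 -m inch '[[0,0,0,-0.45,0,0.7,1],[0,0,0,-0.45,0,0.67,1],[0,0,0,-0.46,0,0.66,1],[0,0,0,0,0,0,1]]'; python3 -m inch '[[0,0,0,-0.08,0,0.115,1],[0,0,0,-0.08,0,0.115,1],[0,0,0,0,0,0,1]]'; python3 -c "
from plan import *
o,yw=og();print(o,yw,env.state()['ft_force'])"
```

```text
t: 22.35
eef_pos: [443.6, -178.3, 75.7]
tcp_rot: [3.14, -0.611, 0.472]
ft_force: [-0.8, 0.6, -4.4]
opening: 0.271
grip_force: 30.0
t: 22.72
eef_pos: [443.7, -178.4, 73.1]
tcp_rot: [3.14, -0.613, 0.472]
ft_force: [-3.3, -1.5, 5.5]
opening: 0.274
grip_force: 30.0
[ 474.628 -161.509    5.376] 27.006994372494848 [-3.334 -1.525  5.499]
```

Contact made, lightly. I'll ease slightly, open, then withdraw along the grip.

```bash
python3 -m inch '[[0,0,0,0.03,0,-0.045,1],[0,0,0,0,0,0,-1],[0,0,0,0,0,0,-1],[0,0,0,0,0,0,-1],[0,0,0,0,0,0,-1],[0,0,0,0,0,0,-1],[0,0,0,0,0,0,-1],[0,0,0,0,0,0,-1]]'
```

```text
t: 23.72
eef_pos: [443.2, -178.1, 72.6]
tcp_rot: [-3.141, -0.611, 0.471]
ft_force: [-0.3, -0.7, 0.8]
opening: 0.951
grip_force: 0.0
```

```bash
python3 -m inch '[[0,0,0,0,0,-1.5,-1],[0,0,0,0,0,-3,-1],[0,0,0,0,0,-4,-1],[0,0,0,0,0,-4,-1],[0,0,0,0,0,-4,-1],[0,0,0,0,0,0,-1],[0,0,0,0,0,0,-1]]'; python3 - <<'E'
from plan import *
from m import *
np.set_printoptions(suppress=True,precision=1)
p=env.read_camera("wrist");W=cloud(p)
im=p["img"].astype(int);g=(im.max(-1)<130)&(im.max(-1)-im.min(-1)<25)
Rz=R.from_euler("z",27,degrees=True);d=Rz.inv().apply((W-[474.6,-161.5,4]).reshape(-1,3)).reshape(W.shape)
m=g&(abs(d[...,1])<40)&(abs(d[...,0])<90)&(d[...,2]>8)&(d[...,2]<45);q=d[m];print("steel rel mat",len(q),np.percentile(q,[1,50,99],axis=0))
for x in(25,35,45,55): k=q[abs(q[:,0]-x)<5];k=k[abs(k[:,1])<8];print(x,np.median(k[:,2]))
for n in("wrist","scene"):
    p=env.read_camera(n)
    for t in("mat","scraper"):
        for e in env.trace(p,t)[:1]: k=cloud(p,e["mask"]);print(n,t,e["score"],rect(k[k[:,2]<(12 if t=="mat" else 200)]),np.percentile(k[:,2],98))
s=env.state();print(s["eef_pos"],s["ft_force"],s["qvel"].max())
E
```

```text
t: 24.6
eef_pos: [359.0, -220.9, 207.3]
tcp_rot: [-3.141, -0.611, 0.471]
ft_force: [0.2, 0.7, -0.7]
opening: 0.999
grip_force: 0.0
steel rel mat 1731 [[-72.2 -17.6   9.2]
 [ 19.8  -0.2  27.2]
 [ 66.2  16.3  38.7]]
25 27.96479037389588
35 27.776622962528535
45 27.670970112711586
55 27.827857370194693
wrist mat 0.72 (array([ 473.6, -162.4]), array([179.4,  99.7]), 26.7) 5.136953365766891
wrist scraper 0.55 (array([ 480. , -159.2]), array([165.2,  38.5]), 27.2) 120.72891856156608
scene mat 0.8 (array([ 475.6, -162.3]), array([184.1, 100. ]), 27.0) 7.599045056462336
scene scraper 0.77 (array([ 475.8, -161. ]), array([146.,  36.]), 27.1) 118.6701122191918
[ 359.1 -220.8  207.3] [-0.1  0.4 -1. ] 0.0013152341788013285
```

The scraper stands flat, centred on the mat to about 1 mm, and the robot is clear. Handing in.

```bash
python3 -c "
from cell import env
print(env.job_done())"
```

```text
the job is handed in; nothing more can be done
None
```

I handed the job in at about 25 s: the table is wiped clean and the scraper stands upright, flat on its blade, on the middle of the cork mat; I count all four chips in the yellow tray, but one is only inferred from a two-chip-high stack.

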